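Close and latch the vial case

TASK

Close the sliding cover of the blue vial case and latch it: lift the latch bar by its red handle, slide the cover home against its springy seal so that the bar's tooth passes over the keeper's lip, then let the tooth drop fully into the notch and let go. Work gently: never ram or lean on the keeper, and leave the mug, timer, dish and brass weight where they are.

Things in the scene. Friction and masses are not known exactly. Their poses are not given: they have to be found in the camera images.
- case: Fixed blue open-topped case of small vials, 130 x 240 mm, 62 mm high, with aluminium rails for the cover along both long sides (top 82 mm above the table, running 85 mm past the -y end). Origin: centre of its underside on the table; z up, +y along the long sides towards the keeper: the direction in which the cover closes.
- cover (a joint): Travel in m of the clear sliding cover (118 x 220 x 5 mm, underside 70 mm above the table) along the case's +y; its leading edge lies at case y = 0.015 + this value. About 1 N of friction, and drag of 0.6 N at 10 mm/s; it stays where it is left. Against its hard stop it reads 0.078 to 0.102, depending on where the keeper is locked.
- latch (a joint): Lift angle in rad of the steel latch bar: 0 is level, where it falls by its own weight (1.2 N); it grows to 0.7 as the nose is lifted. The bar (12 mm wide, 8 mm thick, its middle 87 mm above the table when level) is pivoted across the cover, 100 mm behind the cover's leading edge, and points along the case's +y. A tooth standing on top of the lip reads about 0.08.
- latch_handle (a point): Centre of the red T-handle on the latch bar: a crossbar 16 mm in diameter, 28 mm long, lying along the case's x, on a 9 mm stem; 70 mm from the pivot along the bar and 38 mm above the bar's middle, 125 mm above the table when level. Nothing beside it is higher than the bar. Grip it from above on its two ends or across; it turns with the bar in the grip, about the case's x.
- latch_tooth (a point): Middle of the lower face of the square tooth that hangs from the latch bar's nose: 12 mm long (along y), 12 mm wide, 12 mm deep, its middle 124 mm from the pivot (24 mm ahead of the cover's leading edge), its lower face 71 mm above the table when the bar is level.
- receiver: Fixed grey bracket at the case's +y end, axes as the case's; origin on the table at case (0, 0.105, 0). It carries the dark steel keeper (lip, notch, rear wall, seal pads), which is locked in slots anywhere up to 12 mm either way along y from middle. This offset is not measured: feel for it. The keeper with its pads must not be loaded beyond 25 N.
- lip_mid (a point): Top edge of the keeper lip's face towards the cover, if the keeper stood in middle position (it is really up to 12 mm off along y). The lip is square, 16 mm thick, 36 mm wide, top 81 mm above the table, so the tooth must be raised over 10 mm (latch over 0.09 rad) to pass. Its face is also the hard stop that the cover's edge meets.
- notch_mid (a point): Middle of the notch's floor behind the lip, keeper in middle position (really up to 12 mm off along y). The notch is 17 mm long (y), floor 68 mm above the table. With the cover on its hard stop the tooth hangs 2 mm past the lip and 3 mm short of the rear wall (86 mm high): keep the cover pushed home while the bar comes down.
- seal_mid (a point): Between the fronts of the two rubber seal pads beside the lip, keeper in middle position (really up to 12 mm off along y). The cover's edge meets the pads 7 mm before the hard stop; together they push back 0.9 N per mm, about 6.5 N at the stop. Let go, they push the cover back until the seated tooth bears on the lip.
- timer: White lab timer, 70 x 64 x 20 mm, lying at the right. Bystander. Origin: centre of its underside.
- mug: White spotted mug, 78 mm wide, 93 mm high, standing at the right. Bystander. Origin: centre of its underside.
- dish: Clear petri dish, 69 mm wide, 14 mm high, at the left. Bystander. Origin: centre of its underside.
- weight: Small brass weight, 27 mm wide, 43 mm high, at the left. Bystander. Origin: centre of its underside.

How it is judged (in metres and radians):
On the way:
1. the latch bar is lifted clear (over 0.07 rad) while the cover is carried in to the keeper (over 72 mm of travel) (value of joint latch above 0.07 rad and value of joint cover above 0.072 m), for 0.1 s.
At the end, for the whole second after the job is handed in: The cover is closed with the tooth behind the lip (cover travel over 74 mm), the latch bar fully down in the notch (under 0.03 rad), both at rest (value of joint latch below 0.03 rad and value of joint cover above 0.074 m and velocity of joint cover between -0.005 and 0.005 m/s and velocity of joint latch between -0.05 and 0.05 rad/s); the robot touches nothing.
It fails at once if the keeper and its seal pads are loaded with more than 25 N (contact force between receiver and anything else above 25 N).
It fails at once if a bystander (timer, mug, dish, brass weight) is moved more than 20 mm (distance of any of timer, mug, dish, weight from where it was at the start of the episode above 0.02 m).
It also fails if it takes over 69 s, if anything falls off the work surface, if the arm or the gripper's body presses on something with over 40 N, if the wrist force passes 120 N, or if a joint passes its speed limit or range.

ROBOT

A 6-joint arm with a two-finger parallel gripper is mounted at the origin on a cart in front of the work surface, level with it; the furniture and walls round the work are solid. World frame = base frame: x ahead of the robot, y to its left, z up, the work surface at z = 0. Lengths are in mm, angles in degrees, forces in N, time in s.
With the tool pointing down it reaches from about 325 to 875 mm from the base axis. Payload 4.4 kg.
Tool frame: the origin (TCP) lies between the finger pads; the fingertips stand 22 mm ahead of it and the grasp point (between the pads) lies 3 mm ahead of it; x points along the fingers, z is the direction in which the jaws open and shut, and the axes are right-handed (so a half turn about x gives the same grasp; the last joint's range is limited). The gripper opens to 85 mm and grips with 20 to 120 N. Pads are 22 mm wide; open, the fingers measure 114 mm over their backs; the gripper's body (76 mm by 85 mm) begins 54 mm behind the grasp point. The pads swing forward as they close: fully open they stand 13 mm farther back than shut.
Start: joints at [-81.446, 11.837, 88.321, -0, 79.842, -8.623], TCP at [169.802, -549.359, 253.282] pointing down, gripper open.
Joint ranges: [-156.59, 156.59], [-49.26, 127.26], [12.9, 141.05], [-63.56, 243.56], [4.71, 150.69], [-161.64, 161.64]. Speed limits (degrees/s): [159.86, 159.86, 180, 180, 180, 180].

INTERFACE

Orientations are given as [roll, pitch, yaw] about the fixed x, y, z axes, in that order (R = Rz(yaw) Ry(pitch) Rx(roll)).
In Python, from bench import env gives the robot as it stands.
- The arm moves only by the tool servo_tool, never from a script. Its argument "targets" is a list of rows, each a list of 7 numbers: the shift along the world's x, y, z in m, then the turn, a rotation vector about the world's x, y, z in degrees, then the finger opening in m, from 0 to 0.0854. A call has 1 to 10 rows; each row is the pose to reach, as a shift and turn from the pose commanded when the call began; what a row does not reach only later rows make up. A row lasts 1/12 s, in which the tool goes at most 41.7 mm and 7.16 degrees, less where a joint would pass 70% of its speed; a pose out of reach is approached as far as the arm can. A call with a gripper value outside its range is refused whole. The fingers move at their own pace and stop on an object; "newtons" is the grip in N (left out, the last holds). Time passes only in rows, so rows that repeat a pose let the fingers close. It gives the time, the measured TCP pose, the force and the opening at its end, in the units of the state.
- env.sense(): the state, without advancing time (a new reading comes with each control period).
- env.camera(name): name is "side" or "top"; returns the picture (384x512x3 uint8, red, green, blue); there is no depth.
- env.camera_model(name): a dict with "fx", "fy", "cx", "cy" (pixels), "rvec" (rotation vector, rad) and "tvec" (3), from world to camera coordinates, as OpenCV has them. Camera axes: x right, y down, z forward; pixel columns grow to the right and rows downward; lengths in mm; the calibration is good to about 2 mm. A picture is of the moment at which its call begins. camera_model takes no time and is no camera call.
- env.close_job(): hands the job in, once; it reports no verdict.
The state is a dict: "clock": time; "joint_pos": joint angles; "qd": joint speeds; "joint_torque": joint torques, N m; "tool_pos": TCP position; "ee_rot": TCP orientation; "wrist_force": force on the tool from outside, world axes, zero at the start; "ft_torque": the same for the moment, N m; "opening": finger opening in mm.
Only numpy, scipy, OpenCV 4.12 (cv2) and the standard library are available. Lean on these libraries where they do the work, as an engineer would, in place of code of your own. Each camera call takes 0.05 s, during which the arm holds its last target. There are 200 camera calls.

## Working session

There is one attempt and no reset: what is moved stays moved. The work goes in short steps, Python scripts to look and compute and a tool call to move; the robot and the scene stay as the last step left them, time stands still between calls to the robot, and variables do not carry over. Pictures are saved under pics/ and viewed, on a budget of 10 in all, crops included, one or two more only if the job needs it, and the job is handed in when it is done.

Besides the shell and the picture viewer there is one more tool, called after "Emit:" as name(argument=value, ...), one argument or row to a line, values as JSON. servo_tool: Moves the arm, as the interface text tells. Its arguments: {"type":"object","properties":{"targets":{"type":"array","items":{"type":"array","items":{"type":"number"}}},"newtons":{"type":"number"}},"required":["targets"]}

```bash
mkdir -p pics; ls; python3 - <<'E'
from bench import env
import cv2
for n in("side","top"):
    cv2.imwrite(f"pics/{n}0.png",cv2.resize(env.camera(n)[:,:,::-1],(800,600),interpolation=cv2.INTER_CUBIC)); print(env.camera_model(n))
print(env.sense())
E
```

```text
pics
{'fx': 347.36261943808006, 'fy': 347.36261943808006, 'cx': 255.4398455139298, 'cy': 192.61943516164084, 'rvec': array([ 0.25465874, -2.50384548,  1.63635101]), 'tvec': array([ 458.53229123,  128.68809276, 1057.21998948])}
{'fx': 461.855849138517, 'fy': 461.855849138517, 'cx': 255.42012054004027, 'cy': 188.63828470265264, 'rvec': array([ 2.13830587, -2.08021941,  0.19051516]), 'tvec': array([ -36.85849837,  509.29275875, 1325.91811493])}
{'clock': 0.1, 'joint_pos': array([-8.14438942e+01,  1.18819384e+01,  8.83978238e+01, -7.33782815e-04,
        7.98423193e+01, -8.62300247e+00]), 'qd': array([ 0.03737232, -0.04489844, -0.16769996,  0.12199975, -0.01431745,
        0.08425045]), 'joint_torque': array([ 1.91145427e-04, -3.84090400e+01, -2.92547196e+01, -1.91273407e-04,
        4.83758398e-03, -3.13094404e-06]), 'tool_pos': array([ 169.71957726, -548.70018838,  252.20633222]), 'ee_rot': array([171.71584781,  89.87791638,  98.89508623]), 'wrist_force': array([ 0.0897386 , -0.45724785, -0.01238159]), 'ft_torque': array([ 0.03261524, -0.04246325,  0.02152194]), 'opening': 85.0562733341093}
```

View pics/top0.png

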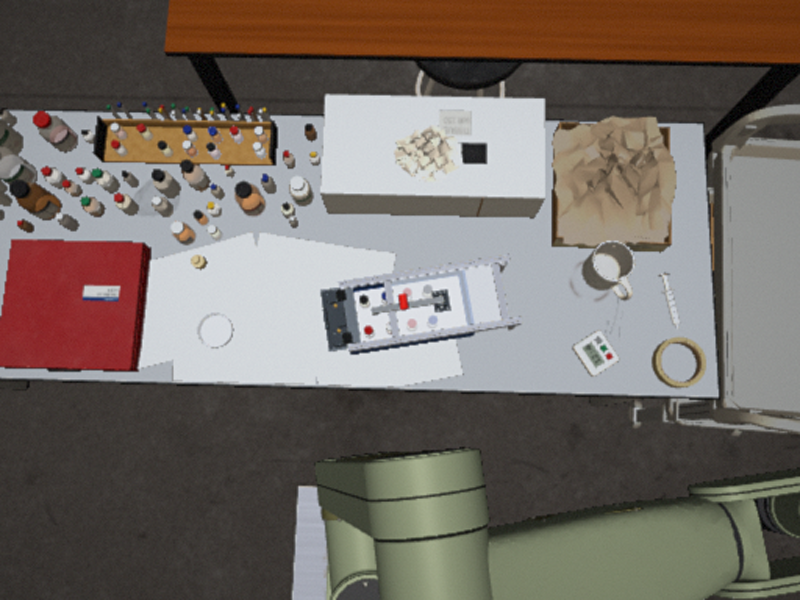

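View pics/side0.png

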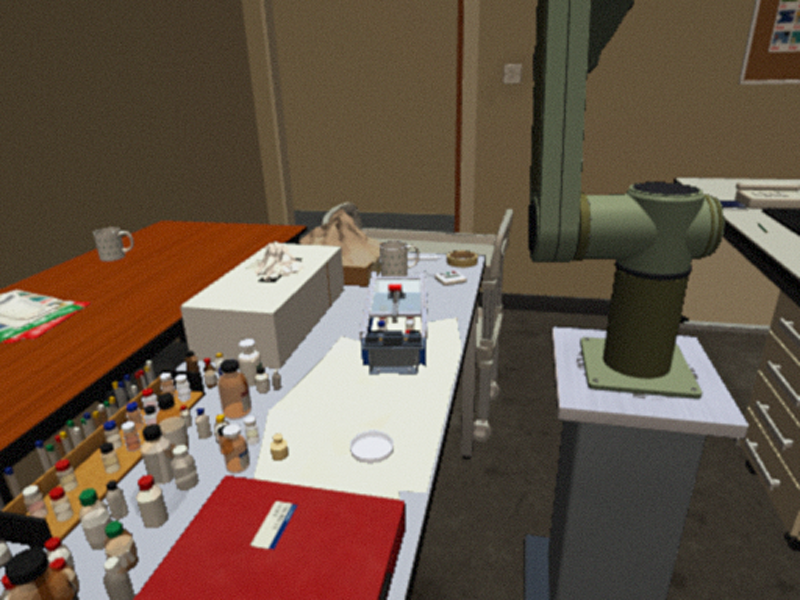

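The top view shows the case around (420,308) with the receiver at its left end and the red handle at about (404,301). The mug and timer are at the right, the dish and weight at the left. Next I'll enlarge the case.

```bash
python3 - <<'E'
from bench import env
import cv2
im=env.camera("top")[:,:,::-1]
cv2.imwrite("pics/top1.png",cv2.resize(im[155:235,200:340],(798,456),interpolation=cv2.INTER_CUBIC))
E
```

```text
(no output)
```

View pics/top1.png

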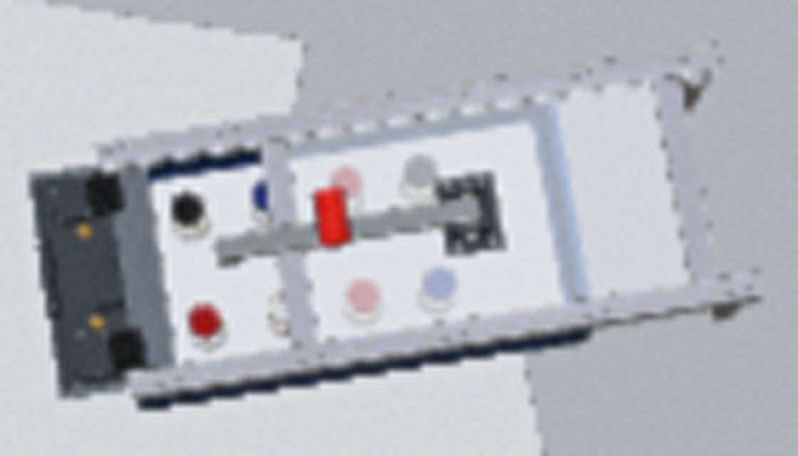

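```bash
cat > h.py <<'E'
from bench import env
import numpy as np, cv2
def ray(n,px,z):
    m=env.camera_model(n);R=cv2.Rodrigues(m["rvec"])[0];C=-R.T@m["tvec"]
    d=R.T@np.array([(px[0]-m["cx"])/m["fx"],(px[1]-m["cy"])/m["fy"],1]);return C+d*(z-C[2])/d[2]
E
python3 - <<'E'
from h import *
for n,u,v,z in [("handle",332,217,131),("nose",220,249,91),("pivot",478,210,91),("railendU",718,48,82),("railendL",757,295,82),("railU+y",97,150,82),("railL+y",133,380,82),("coverfrontU",262,150,75),("coverfrontL",291,358,75),("recU",30,175,80),("recL",60,395,80),("backU",550,105,75),("backL",588,302,75)]:
    print(n,ray("top",(200+u/5.7-.5+.09,155+v/5.7-.5+.09),z).round(1))
E
```

```text
handle [482.7 -31.6 131. ]
nose [472.4  25.1  91. ]
pivot [ 495.9 -104.7   91. ]
railendU [ 585.8 -227.1   82. ]
railendL [ 457.5 -246.7   82. ]
railU+y [523.9  90.6  82. ]
railL+y [405.8  67.1  82. ]
coverfrontU [527.6   6.3  75. ]
coverfrontL [420.1 -12.   75. ]
recU [510.3 124.6  80. ]
recL [397.5 103.8  80. ]
backU [ 555.1 -141.5   75. ]
backL [ 452.8 -162.    75. ]
```

```bash
cat >> h.py <<'E'
from scipy.spatial.transform import Rotation as Ro
def st():
    s=env.sense();R=Ro.from_euler("xyz",s["ee_rot"],degrees=True).as_matrix()
    print("t",round(s["clock"],2),"p",s["tool_pos"].round(1),"x",R[:,0].round(3),"zyaw",np.degrees(np.arctan2(R[1,2],R[0,2])).round(2),"F",s["wrist_force"].round(2),"T",s["ft_torque"].round(2),"open",round(s["opening"],1));return s,R
E
python3 -c "
from h import *
st()
for n,z,p in [('mug',93,(612,262)),('timer',20,(596,352))]: print(n,ray('top',(p[0]/1.5625,p[1]/1.5625),z))"
```

```text
t 0.15 p [ 169.7 -548.8  252.4] x [-0.     0.002 -1.   ] zyaw -72.82 F [-0.58  0.12 -0.12] T [ 0.04  0.04 -0.02] open 85.6
mug [ 573.79032043 -416.82052523   93.        ]
timer [ 414.4021212  -401.74076187   20.        ]
```

Emit:
servo_tool(
  targets=[
    [0.012,0.02,0,0,0,3.3,0.085],
    [0.03,0.05,0,0,0,8.3,0.085],
    [0.048,0.08,0,0,0,13,0.085],
    [0.066,0.11,0,0,0,18,0.085],
    [0.084,0.14,0,0,0,23,0.085],
    [0.102,0.17,0,0,0,28,0.085],
    [0.12,0.2,0,0,0,33,0.085],
    [0.138,0.23,0,0,0,38,0.085],
    [0.15,0.25,0,0,0,41,0.085],
    [0.156,0.258,0,0,0,41.5,0.085],
  ],
)

```text
clock: 0.98
tool_pos: [326.6, -288.4, 252.9]
ee_rot: [120.8, 89.9, 89.7]
wrist_force: [-0.3, -0.0, -0.2]
opening: 85.1
```

Emit:
servo_tool(
  targets=[
    [0.012,0.02,0,0,0,3.3,0.085],
    [0.03,0.05,0,0,0,8.3,0.085],
    [0.048,0.08,0,0,0,13,0.085],
    [0.066,0.11,0,0,0,18,0.085],
    [0.084,0.14,0,0,0,23,0.085],
    [0.102,0.17,0,0,0,28,0.085],
    [0.12,0.2,0,0,0,33,0.085],
    [0.138,0.23,0,0,0,38,0.085],
    [0.15,0.25,0,0,0,41,0.085],
    [0.157,0.259,0,0,0,41.5,0.085],
  ],
)

```text
clock: 1.82
tool_pos: [483.9, -30.3, 253.1]
ee_rot: [68.8, 90.0, 79.2]
wrist_force: [-0.6, -0.4, 0.0]
opening: 85.2
```

```bash
python3 - <<'E'
from h import *
im=env.camera("top")[:,:,::-1]; im2=env.camera("side")[:,:,::-1]
a=cv2.resize(im[145:245,190:340],(600,400),interpolation=cv2.INTER_CUBIC)
b=cv2.resize(im2[145:245,210:295],(200,235),interpolation=cv2.INTER_CUBIC)
st()
cv2.imwrite("pics/t2.png",a);
cv2.imwrite("pics/s2.png",cv2.resize(im2[150:250,200:300],(600,600),interpolation=cv2.INTER_CUBIC))
E
```

```text
t 1.92 p [483.5 -31.7 253. ] x [-0. -0. -1.] zyaw 10.24 F [0.66 0.03 0.28] T [-0.04  0.02 -0.05] open 85.1
```

View pics/s2.png

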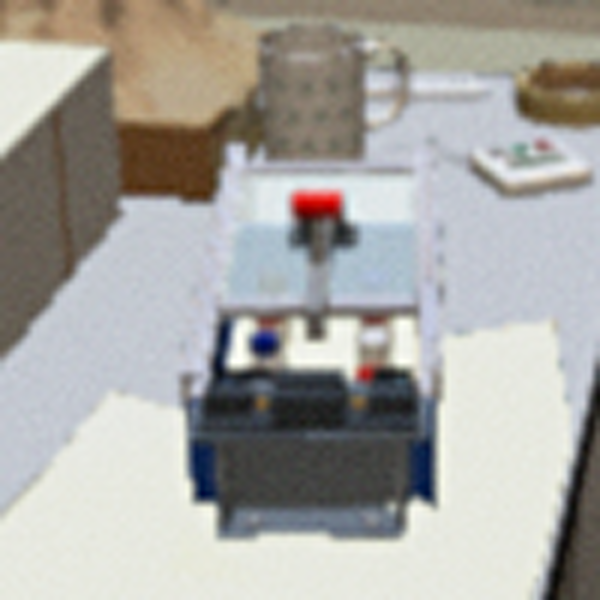

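The side view shows the red handle at crop (317,204), with the bar running towards the camera and the tooth at (316,328). I'll intersect that ray with the handle height as a cross-check.

```bash
python3 - <<'E'
from h import *
f=lambda u,v:(200+u/6-.5+.08,150+v/6-.5+.08)
print(ray("side",f(317,204),127), ray("side",f(316,338),71))
for e in (290,343): print(ray("side",f(e,204),127))
E
```

```text
[482.61788556 -26.22130834 127.        ] [473.17692585  23.98216105  71.        ]
[497.12717359 -23.89334489 127.        ]
[468.66876384 -28.45939511 127.        ]
```

Emit:
servo_tool(
  targets=[
    [0,0,-0.015,0,0,0,0.06],
    [0,0.001,-0.035,0,0,0,0.06],
    [0,0.001,-0.055,0,0,0,0.06],
    [0,0.001,-0.075,0,0,0,0.06],
    [0,0.001,-0.093,0,0,0,0.06],
    [0,0.001,-0.107,0,0,0,0.06],
    [0,0.001,-0.117,0,0,0,0.06],
    [0,0.001,-0.123,0,0,0,0.06],
    [0,0.001,-0.125,0,0,0,0.06],
    [0,0.001,-0.125,0,0,0,0.06],
  ],
)

```text
clock: 2.75
tool_pos: [482.7, -32.0, 128.3]
ee_rot: [-157.5, 90.0, -147.4]
wrist_force: [0.2, -0.7, 0.2]
opening: 60.1
```

```bash
python3 - <<'E'
from h import *
im=env.camera("top")[:,:,::-1]; im2=env.camera("side")[:,:,::-1]
st()
a=cv2.resize(im[150:250,195:295],(400,400),interpolation=cv2.INTER_CUBIC)
b=cv2.resize(im2[130:230,200:300],(400,400),interpolation=cv2.INTER_CUBIC)
cv2.imwrite("pics/t3.png",np.hstack([a,b]))
E
```

```text
t 2.85 p [483.5 -31.8 129.2] x [ 0.002 -0.001 -1.   ] zyaw 10.15 F [ 0.87  0.73 -0.55] T [-0.02 -0.01  0.01] open 60.1
```

View pics/t3.png

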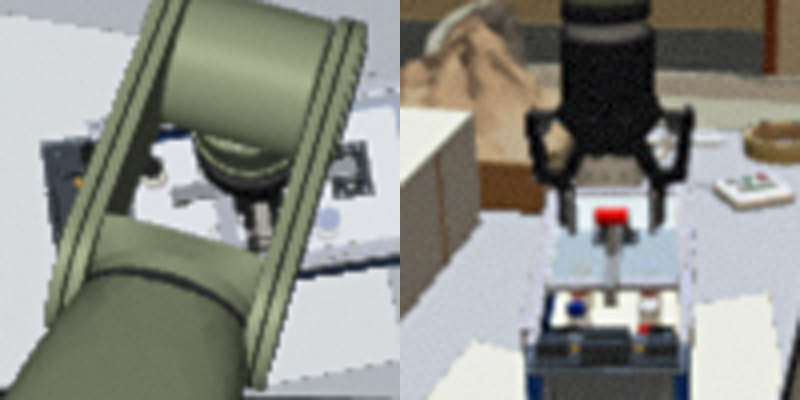

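The right half shows the handle at (611,216), midway between the fingers at 567 and 658. Closing.

Emit:
servo_tool(
  targets=[
    [0,0,0,0,0,0,0.04],
    [0,0,0,0,0,0,0.034],
    [0,0,0,0,0,0,0.03],
    [0,0,0,0,0,0,0.027],
    [0,0,0,0,0,0,0.024],
    [0,0,0,0,0,0,0.02],
    [0,0,0,0,0,0,0.02],
    [0,0,0,0,0,0,0.02],
  ],
  newtons=30,
)

```text
clock: 3.52
tool_pos: [483.7, -31.3, 129.0]
ee_rot: [-13.0, 89.9, -2.8]
wrist_force: [3.0, 0.8, 3.3]
opening: 27.2
```

```bash
python3 -c "
from h import *
st()"
```

```text
t 3.52 p [483.7 -31.3 129. ] x [ 0.002 -0.    -1.   ] zyaw 10.18 F [2.95 0.77 3.25] T [ 0.2  -0.36  0.05] open 27.2
```

Emit:
servo_tool(
  targets=[
    [0.0002,-0.001,0.002,0,0,0,0.02],
    [0.0005,-0.0025,0.004,0,0,0,0.02],
    [0.0007,-0.0038,0.006,0,0,0,0.02],
    [0.001,-0.0052,0.008,0,0,0,0.02],
    [0.0013,-0.0068,0.0105,0,0,0,0.02],
    [0.0016,-0.0084,0.0127,0,0,0,0.02],
    [0.0018,-0.0098,0.0145,0,0,0,0.02],
    [0.0018,-0.0098,0.0145,0,0,0,0.02],
  ],
)

```text
clock: 4.18
tool_pos: [485.5, -41.1, 142.5]
ee_rot: [10.4, 89.9, 20.6]
wrist_force: [6.7, 1.6, -3.5]
opening: 27.4
```

```bash
python3 - <<'E'
from h import *
im2=env.camera("side")[:,:,::-1]
st()
cv2.imwrite("pics/s4.png",cv2.resize(im2[160:235,215:290],(600,600),interpolation=cv2.INTER_CUBIC))
E
```

```text
t 4.23 p [485.4 -41.  142.4] x [ 0.002  0.001 -1.   ] zyaw 10.14 F [ 5.16  1.41 -4.38] T [ 0.43 -0.93  0.11] open 27.3
```

View pics/s4.png

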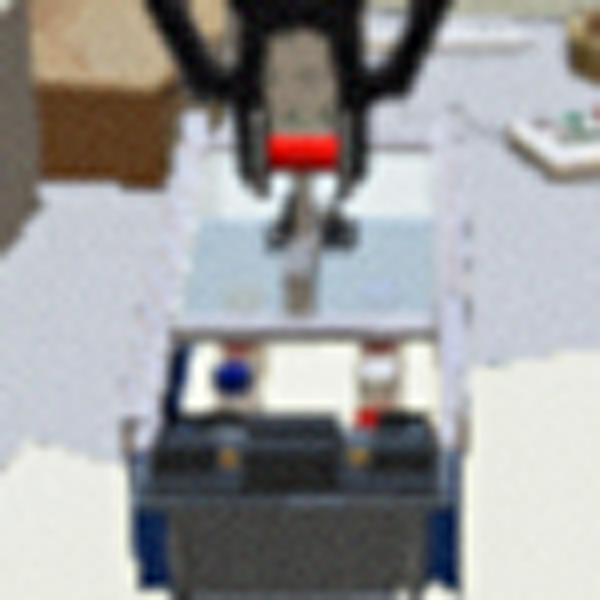

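The bar is lifted: the nose has risen to (300,310) and the red handle at (302,152) sits in the grip. Next I'll slide it about 45 mm along case +y.

Emit:
servo_tool(
  targets=[
    [0.0006,0.002,0,0,0,0,0.02],
    [0.0002,0.0062,0,0,0,0,0.02],
    [-0.0008,0.012,0,0,0,0,0.02],
    [-0.0018,0.0175,0,0,0,0,0.02],
    [-0.0028,0.023,0,0,0,0,0.02],
    [-0.0038,0.0285,0,0,0,0,0.02],
    [-0.0048,0.034,0,0,0,0,0.02],
    [-0.0058,0.039,0,0,0,0,0.02],
    [-0.0066,0.043,0,0,0,0,0.02],
    [-0.007,0.0445,0,0,0,0,0.02],
  ],
)

```text
clock: 5.07
tool_pos: [477.2, 3.2, 141.9]
ee_rot: [-136.7, 89.9, -126.5]
wrist_force: [4.6, -1.6, -5.6]
opening: 27.1
```

Emit:
servo_tool(
  targets=[
    [0,0,0,0,0,0,0.02],
    [0,0,0,0,0,0,0.02],
  ],
)

```text
clock: 5.23
tool_pos: [477.2, 3.4, 142.3]
ee_rot: [153.1, 89.9, 163.3]
wrist_force: [4.2, -0.2, -5.0]
opening: 27.1
```

```bash
python3 - <<'E'
from h import *
im2=env.camera("side")[:,:,::-1]
st()
cv2.imwrite("pics/s5.png",cv2.resize(im2[160:235,215:290],(600,600),interpolation=cv2.INTER_CUBIC))
E
```

```text
t 5.28 p [477.2   3.4 142.3] x [-0.001  0.    -1.   ] zyaw 10.17 F [ 2.96  0.35 -4.7 ] T [ 0.16 -0.66  0.04] open 27.2
```

View pics/s5.png

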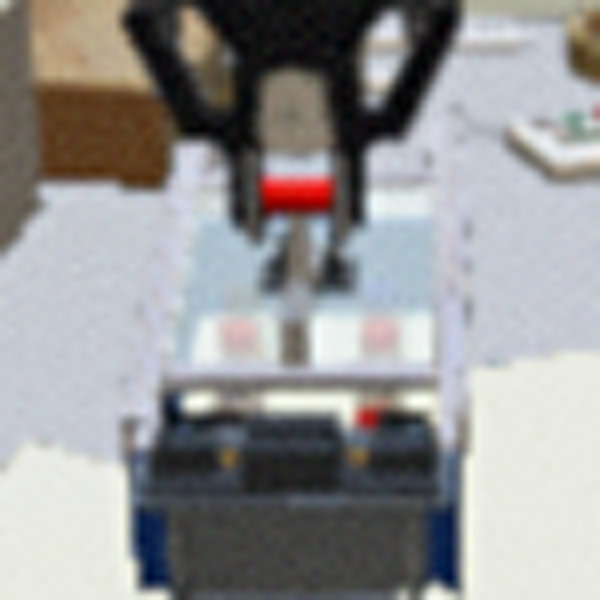

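The cover edge is now near row 378 of the crop, close to the keeper (top edge ~415), and the latch is still up. From here I'll creep.

Emit:
servo_tool(
  targets=[
    [-0.0001,0.0006,0,0,0,0,0.02],
    [-0.0002,0.0012,0,0,0,0,0.02],
    [-0.0003,0.0018,0,0,0,0,0.02],
    [-0.0004,0.0024,0,0,0,0,0.02],
    [-0.0005,0.003,0,0,0,0,0.02],
    [-0.0006,0.0036,0,0,0,0,0.02],
    [-0.0007,0.0042,0,0,0,0,0.02],
    [-0.0008,0.0048,0,0,0,0,0.02],
    [-0.0009,0.0054,0,0,0,0,0.02],
    [-0.001,0.006,0,0,0,0,0.02],
  ],
)

```text
clock: 6.12
tool_pos: [476.1, 9.4, 142.6]
ee_rot: [168.7, 89.9, 178.9]
wrist_force: [1.6, -1.9, -5.3]
opening: 27.7
```

Emit:
servo_tool(
  targets=[
    [-0.0001,0.0005,0,0,0,0,0.02],
    [-0.0002,0.001,0,0,0,0,0.02],
    [-0.0003,0.0015,0,0,0,0,0.02],
    [-0.0004,0.002,0,0,0,0,0.02],
    [-0.0005,0.0025,0,0,0,0,0.02],
    [-0.0005,0.003,0,0,0,0,0.02],
  ],
)

```text
clock: 6.62
tool_pos: [475.6, 12.4, 142.6]
ee_rot: [170.2, 89.9, -179.7]
wrist_force: [-0.8, -1.0, -5.0]
opening: 27.4
```

Emit:
servo_tool(
  targets=[
    [-0.0001,0.0005,0,0,0,0,0.02],
    [-0.0002,0.001,0,0,0,0,0.02],
    [-0.0003,0.0015,0,0,0,0,0.02],
    [-0.0004,0.002,0,0,0,0,0.02],
    [-0.0005,0.0025,0,0,0,0,0.02],
    [-0.0005,0.003,0,0,0,0,0.02],
  ],
)

```text
clock: 7.12
tool_pos: [475.1, 15.4, 142.6]
ee_rot: [169.5, 89.9, 179.7]
wrist_force: [-1.0, -1.1, -5.7]
opening: 27.4
```

Emit:
servo_tool(
  targets=[
    [-0.0001,0.0005,0,0,0,0,0.02],
    [-0.0002,0.001,0,0,0,0,0.02],
    [-0.0003,0.0015,0,0,0,0,0.02],
    [-0.0004,0.002,0,0,0,0,0.02],
    [-0.0005,0.0025,0,0,0,0,0.02],
    [-0.0005,0.003,0,0,0,0,0.02],
  ],
)

```text
clock: 7.62
tool_pos: [474.6, 18.4, 142.5]
ee_rot: [170.6, 89.9, -179.2]
wrist_force: [-2.8, -2.5, -5.5]
opening: 27.4
```

Emit:
servo_tool(
  targets=[
    [-0.0001,0.0005,0,0,0,0,0.02],
    [-0.0002,0.001,0,0,0,0,0.02],
    [-0.0003,0.0015,0,0,0,0,0.02],
    [-0.0004,0.002,0,0,0,0,0.02],
    [-0.0005,0.0025,0,0,0,0,0.02],
    [-0.0005,0.003,0,0,0,0,0.02],
  ],
)

```text
clock: 8.12
tool_pos: [474.0, 21.4, 142.5]
ee_rot: [169.4, 89.9, 179.6]
wrist_force: [-5.8, -1.5, -5.7]
opening: 27.4
```

Fx is drifting as I go, so the true yaw is slightly more than I used. I'll correct that and continue.

Emit:
servo_tool(
  targets=[
    [-0.0002,0.0004,0,0,0,0,0.02],
    [-0.0004,0.0008,0,0,0,0,0.02],
    [-0.0006,0.0013,0,0,0,0,0.02],
    [-0.0007,0.0017,0,0,0,0,0.02],
    [-0.0008,0.002,0,0,0,0,0.02],
    [-0.0008,0.002,0,0,0,0,0.02],
  ],
)

```text
clock: 8.62
tool_pos: [473.6, 23.4, 142.7]
ee_rot: [148.6, 90.0, 158.7]
wrist_force: [-4.8, -1.7, -6.1]
opening: 27.1
```

```bash
python3 - <<'E'
from h import *
im2=env.camera("side")[:,:,::-1]
s,R=st(); F=s["wrist_force"]; a=np.radians(10.7); print(F[1]*np.cos(a)-F[0]*np.sin(a))
cv2.imwrite("pics/s6.png",cv2.resize(im2[170:230,220:280],(600,600),interpolation=cv2.INTER_CUBIC))
E
```

```text
t 8.67 p [473.7  23.5 142.8] x [-0.  0. -1.] zyaw 10.18 F [-4.37 -1.57 -6.38] T [-0.1   0.76  0.02] open 27.3
-0.7314371918886402
```

View pics/s6.png

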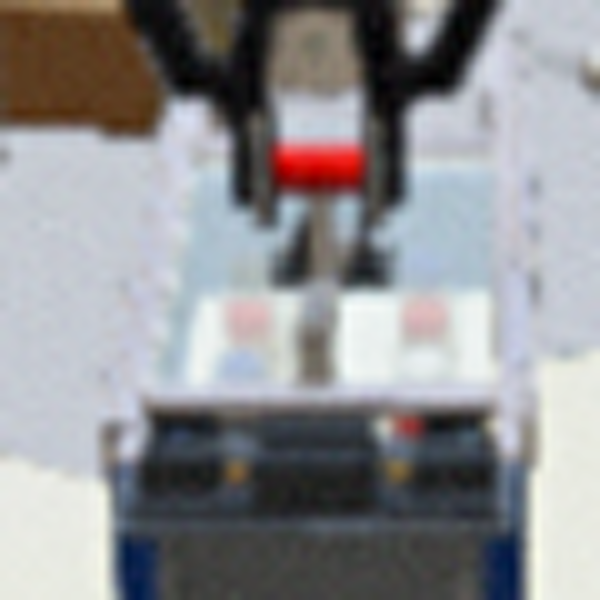

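The cover edge is at row ~400 of the crop, just short of the pads (~425). Continuing in small steps.

Emit:
servo_tool(
  targets=[
    [-0.0002,0.0004,0,0,0,0,0.02],
    [-0.0004,0.0008,0,0,0,0,0.02],
    [-0.0006,0.0013,0,0,0,0,0.02],
    [-0.0008,0.0017,0,0,0,0,0.02],
    [-0.001,0.002,0,0,0,0,0.02],
    [-0.001,0.002,0,0,0,0,0.02],
  ],
)

```text
clock: 9.17
tool_pos: [473.2, 25.5, 143.0]
ee_rot: [2.6, 89.9, 12.8]
wrist_force: [-3.0, -1.0, -6.3]
opening: 27.2
```

Emit:
servo_tool(
  targets=[
    [-0.0001,0.0004,0,0,0,0,0.02],
    [-0.0002,0.0008,0,0,0,0,0.02],
    [-0.0003,0.0013,0,0,0,0,0.02],
    [-0.0004,0.0017,0,0,0,0,0.02],
    [-0.0005,0.002,0,0,0,0,0.02],
    [-0.0005,0.002,0,0,0,0,0.02],
  ],
)

```text
clock: 9.67
tool_pos: [472.8, 27.5, 143.0]
ee_rot: [-2.9, 89.9, 7.3]
wrist_force: [-1.4, -1.4, -5.2]
opening: 27.5
```

Emit:
servo_tool(
  targets=[
    [-0.0001,0.0004,0,0,0,0,0.02],
    [-0.0002,0.0008,0,0,0,0,0.02],
    [-0.0003,0.0013,0,0,0,0,0.02],
    [-0.0004,0.0017,0,0,0,0,0.02],
    [-0.0004,0.002,0,0,0,0,0.02],
    [-0.0004,0.002,0,0,0,0,0.02],
  ],
)

```text
clock: 10.17
tool_pos: [472.4, 29.5, 143.0]
ee_rot: [-1.2, 89.9, 9.0]
wrist_force: [0.2, -1.5, -6.1]
opening: 27.0
```

Emit:
servo_tool(
  targets=[
    [-0.0001,0.0004,0,0,0,0,0.02],
    [-0.0002,0.0008,0,0,0,0,0.02],
    [-0.0003,0.0013,0,0,0,0,0.02],
    [-0.0004,0.0017,0,0,0,0,0.02],
    [-0.0004,0.002,0,0,0,0,0.02],
    [-0.0004,0.002,0,0,0,0,0.02],
  ],
)

```text
clock: 10.67
tool_pos: [472.0, 31.4, 143.0]
ee_rot: [-2.9, 89.9, 7.3]
wrist_force: [2.3, -1.5, -5.6]
opening: 27.1
```

Emit:
servo_tool(
  targets=[
    [0,0.0004,0,0,0,0,0.02],
    [-0.0001,0.0008,0,0,0,0,0.02],
    [-0.0002,0.0013,0,0,0,0,0.02],
    [-0.0003,0.0017,0,0,0,0,0.02],
    [-0.0003,0.002,0,0,0,0,0.02],
    [-0.0003,0.002,0,0,0,0,0.02],
  ],
)

```text
clock: 11.17
tool_pos: [471.6, 33.3, 142.9]
ee_rot: [-23.9, 89.9, -13.7]
wrist_force: [2.2, -0.8, -6.7]
opening: 27.3
```

Emit:
servo_tool(
  targets=[
    [0,0.0003,0,0,0,0,0.02],
    [-0.0001,0.0006,0,0,0,0,0.02],
    [-0.0002,0.0009,0,0,0,0,0.02],
    [-0.0002,0.0012,0,0,0,0,0.02],
    [-0.0003,0.0015,0,0,0,0,0.02],
    [-0.0003,0.0015,0,0,0,0,0.02],
  ],
)

```text
clock: 11.67
tool_pos: [471.3, 34.6, 142.9]
ee_rot: [-36.3, 89.9, -26.1]
wrist_force: [5.6, -2.3, -6.9]
opening: 27.2
```

Emit:
servo_tool(
  targets=[
    [0.0001,0.0003,0,0,0,0,0.02],
    [0.0001,0.0005,0,0,0,0,0.02],
    [0.0001,0.0008,0,0,0,0,0.02],
    [0.0001,0.001,0,0,0,0,0.02],
  ],
)

```text
clock: 12.0
tool_pos: [471.2, 35.5, 142.7]
ee_rot: [-78.0, 89.9, -67.8]
wrist_force: [4.9, -3.0, -7.9]
opening: 27.5
```

Emit:
servo_tool(
  targets=[
    [0,0.0003,0,0,0,0,0.02],
    [-0.0001,0.0005,0,0,0,0,0.02],
    [-0.0001,0.0008,0,0,0,0,0.02],
    [-0.0002,0.001,0,0,0,0,0.02],
  ],
)

```text
clock: 12.33
tool_pos: [471.0, 36.2, 142.7]
ee_rot: [-79.8, 89.9, -69.7]
wrist_force: [4.7, -4.1, -8.6]
opening: 27.5
```

Emit:
servo_tool(
  targets=[
    [0,0.0003,0,0,0,0,0.02],
    [-0.0001,0.0005,0,0,0,0,0.02],
    [-0.0001,0.0008,0,0,0,0,0.02],
    [-0.0002,0.001,0,0,0,0,0.02],
  ],
)

```text
clock: 12.67
tool_pos: [470.9, 37.0, 142.7]
ee_rot: [-80.1, 89.9, -69.9]
wrist_force: [4.8, -5.6, -8.8]
opening: 27.8
```

Seal contact began around TCP y≈33 and the force is rising about 1 N/mm. The hard stop should come near y≈39.5–40.

Emit:
servo_tool(
  targets=[
    [0,0.0003,0,0,0,0,0.02],
    [-0.0001,0.0005,0,0,0,0,0.02],
    [-0.0001,0.0008,0,0,0,0,0.02],
    [-0.0001,0.001,0,0,0,0,0.02],
  ],
)

```text
clock: 13.0
tool_pos: [470.7, 37.8, 142.6]
ee_rot: [-87.2, 89.9, -77.0]
wrist_force: [5.3, -5.1, -9.0]
opening: 27.4
```

Emit:
servo_tool(
  targets=[
    [0,0.0003,0,0,0,0,0.02],
    [-0.0001,0.0005,0,0,0,0,0.02],
    [-0.0001,0.0008,0,0,0,0,0.02],
    [-0.0001,0.001,0,0,0,0,0.02],
  ],
)

```text
clock: 13.33
tool_pos: [470.6, 38.6, 142.5]
ee_rot: [-90.5, 89.8, -80.3]
wrist_force: [4.0, -5.9, -8.7]
opening: 27.5
```

Emit:
servo_tool(
  targets=[
    [0,0.0003,0,0,0,0,0.02],
    [-0.0001,0.0005,0,0,0,0,0.02],
    [-0.0001,0.0008,0,0,0,0,0.02],
    [-0.0001,0.001,0,0,0,0,0.02],
  ],
)

```text
clock: 13.67
tool_pos: [470.4, 39.4, 142.4]
ee_rot: [-95.3, 89.8, -85.1]
wrist_force: [4.2, -7.2, -9.7]
opening: 27.2
```

Emit:
servo_tool(
  targets=[
    [0,0.0002,0,0,0,0,0.02],
    [0,0.0004,0,0,0,0,0.02],
    [-0.0001,0.0006,0,0,0,0,0.02],
    [-0.0001,0.0006,0,0,0,0,0.02],
  ],
)

```text
clock: 14.0
tool_pos: [470.4, 39.5, 142.3]
ee_rot: [-93.9, 89.8, -83.7]
wrist_force: [5.6, -8.1, -10.8]
opening: 27.4
```

```bash
python3 - <<'E'
from h import *
im2=env.camera("side")[:,:,::-1]
s,R=st(); F=s["wrist_force"]; a=np.radians(10.7); print(F[1]*np.cos(a)-F[0]*np.sin(a))
cv2.imwrite("pics/s7.png",cv2.resize(im2[175:225,225:275],(600,600),interpolation=cv2.INTER_CUBIC))
E
```

```text
t 14.05 p [470.4  39.5 142.3] x [ 0.    -0.004 -1.   ] zyaw 10.19 F [ 5.13 -7.68 -9.17] T [-1.12 -0.93  0.08] open 27.3
-8.497465916774459
```

View pics/s7.png

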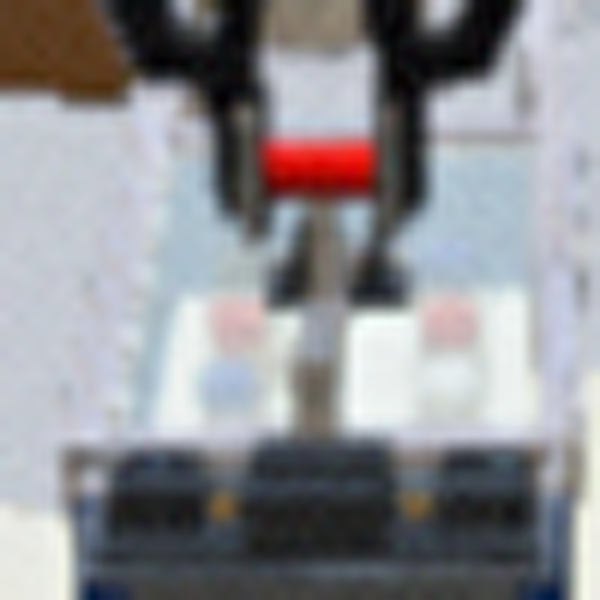

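The cover edge is now up against the keeper and pads at row ~445 of the crop. One more small push will confirm the hard stop.

Emit:
servo_tool(
  targets=[
    [0,0.0002,0,0,0,0,0.02],
    [0,0.0004,0,0,0,0,0.02],
    [-0.0001,0.0006,0,0,0,0,0.02],
    [-0.0001,0.0006,0,0,0,0,0.02],
  ],
)

```text
clock: 14.38
tool_pos: [470.4, 39.7, 142.2]
ee_rot: [-93.4, 89.7, -83.2]
wrist_force: [5.7, -9.9, -10.9]
opening: 27.0
```

```bash
python3 -c "
from h import *
s,R=st()"
```

```text
t 14.38 p [470.4  39.7 142.2] x [ 0.001 -0.005 -1.   ] zyaw 10.2 F [  5.66  -9.85 -10.93] T [-1.36 -0.98  0.09] open 27.0
```

The cover is on its hard stop: the last 0.6 mm gave only 0.2 mm of motion and +2 N. Now I'll lower the bar along its arc, keeping the push on.

Emit:
servo_tool(
  targets=[
    [-0.0002,0.0008,-0.001,0,0,0,0.02],
    [-0.0003,0.0016,-0.002,0,0,0,0.02],
    [-0.0005,0.0024,-0.0031,0,0,0,0.02],
    [-0.0005,0.0024,-0.0031,0,0,0,0.02],
  ],
)

```text
clock: 14.72
tool_pos: [470.0, 41.7, 139.7]
ee_rot: [-93.7, 89.6, -83.5]
wrist_force: [2.9, -9.7, -6.8]
opening: 27.6
```

Emit:
servo_tool(
  targets=[
    [-0.0002,0.0008,-0.0011,0,0,0,0.02],
    [-0.0003,0.0015,-0.0022,0,0,0,0.02],
    [-0.0004,0.0023,-0.0032,0,0,0,0.02],
    [-0.0004,0.0023,-0.0032,0,0,0,0.02],
  ],
)

```text
clock: 15.05
tool_pos: [469.5, 44.4, 136.8]
ee_rot: [-95.8, 89.7, -85.6]
wrist_force: [3.4, -7.2, -5.4]
opening: 27.5
```

Emit:
servo_tool(
  targets=[
    [-0.0002,0.0012,-0.0005,0,0,0,0.02],
    [-0.0004,0.002,-0.0016,0,0,0,0.02],
    [-0.0005,0.0026,-0.0026,0,0,0,0.02],
    [-0.0006,0.003,-0.0033,0,0,0,0.02],
    [-0.0006,0.003,-0.0033,0,0,0,0.02],
  ],
)

```text
clock: 15.47
tool_pos: [469.0, 47.4, 133.7]
ee_rot: [-94.1, 89.7, -83.9]
wrist_force: [2.7, -8.1, -3.9]
opening: 27.3
```

```bash
python3 -c "
from h import *
s,R=st()"
```

```text
t 15.47 p [469.   47.4 133.7] x [ 0.001 -0.005 -1.   ] zyaw 10.22 F [ 2.66 -8.14 -3.87] T [-1.64 -0.47 -0.03] open 27.3
```

Emit:
servo_tool(
  targets=[
    [-0.0001,0.0008,-0.001,0,0,0,0.02],
    [-0.0003,0.0014,-0.002,0,0,0,0.02],
    [-0.0004,0.002,-0.003,0,0,0,0.02],
    [-0.0004,0.002,-0.003,0,0,0,0.02],
  ],
)

```text
clock: 15.8
tool_pos: [468.6, 49.6, 130.8]
ee_rot: [-94.5, 89.7, -84.2]
wrist_force: [2.7, -8.3, -2.4]
opening: 27.6
```

```bash
python3 - <<'E'
from h import *
im2=env.camera("side")[:,:,::-1]
s,R=st()
cv2.imwrite("pics/s8.png",cv2.resize(im2[175:225,225:275],(600,600),interpolation=cv2.INTER_CUBIC))
E
```

```text
t 15.85 p [468.6  49.6 130.8] x [ 0.    -0.005 -1.   ] zyaw 10.22 F [ 1.61 -8.22 -2.17] T [-1.52 -0.42  0.01] open 27.3
```

View pics/s8.png

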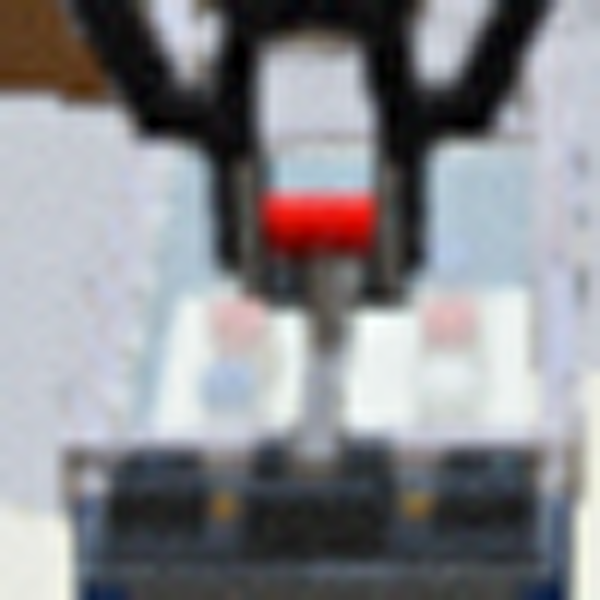

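The bar's nose is dropping behind the lip at (320,450) with no upward reaction. Lowering the last few millimetres.

Emit:
servo_tool(
  targets=[
    [-0.0001,0.0004,-0.0007,0,0,0,0.02],
    [-0.0002,0.0008,-0.0013,0,0,0,0.02],
    [-0.0003,0.0012,-0.002,0,0,0,0.02],
    [-0.0003,0.0012,-0.002,0,0,0,0.02],
  ],
)

```text
clock: 16.18
tool_pos: [468.5, 50.2, 130.0]
ee_rot: [-94.8, 89.6, -84.6]
wrist_force: [-0.8, -10.8, 3.7]
opening: 27.2
```

```bash
python3 -c "
from h import *
s,R=st()"
```

```text
t 16.18 p [468.5  50.2 130. ] x [ 0.001 -0.006 -1.   ] zyaw 10.24 F [ -0.84 -10.81   3.71] T [-1.81  0.06 -0.07] open 27.2
```

It stopped at z=130.0 with +3.7 N up, against 129 at the level grip, which means seated. A tooth on the lip would sit about 5 mm higher. I'll ease the push, then open.

Emit:
servo_tool(
  targets=[
    [0.0001,-0.0006,0,0,0,0,0.02],
    [0.0002,-0.0012,0,0,0,0,0.02],
    [0.0003,-0.0018,0.0001,0,0,0,0.02],
    [0.0003,-0.0022,0.0002,0,0,0,0.02],
    [0.0003,-0.0022,0.0002,0,0,0,0.02],
  ],
)

```text
clock: 16.6
tool_pos: [468.7, 49.5, 129.9]
ee_rot: [-89.1, 89.8, -78.9]
wrist_force: [-1.4, -5.9, 5.2]
opening: 27.4
```

```bash
python3 -c "
from h import *
s,R=st()"
```

```text
t 16.6 p [468.7  49.5 129.9] x [ 0.001 -0.003 -1.   ] zyaw 10.21 F [-1.36 -5.86  5.16] T [-1.15  0.21  0.  ] open 27.4
```

Now release: I'll open the fingers slowly, then rise.

Emit:
servo_tool(
  targets=[
    [0,0,0,0,0,0,0.03],
    [0,0,0,0,0,0,0.035],
    [0,0,0,0,0,0,0.045],
    [0,0,0,0,0,0,0.055],
    [0,0,0,0,0,0,0.06],
    [0,0,0,0,0,0,0.06],
  ],
)

```text
clock: 17.1
tool_pos: [468.0, 51.0, 128.2]
ee_rot: [143.2, 90.0, 153.4]
wrist_force: [0.1, 1.0, 0.1]
opening: 59.8
```

Emit:
servo_tool(
  targets=[
    [0,0,0.005,0,0,0,0.06],
    [0,0,0.015,0,0,0,0.06],
    [0,0,0.03,0,0,0,0.06],
    [0,0,0.05,0,0,0,0.06],
    [0,0,0.07,0,0,0,0.06],
    [0,0,0.09,0,0,0,0.06],
    [0,0,0.105,0,0,0,0.06],
    [0,0,0.115,0,0,0,0.06],
    [0,0,0.12,0,0,0,0.06],
    [0,0,0.12,0,0,0,0.06],
  ],
)

```text
clock: 17.93
tool_pos: [469.0, 50.7, 249.9]
ee_rot: [-13.7, 89.8, -3.6]
wrist_force: [-0.3, 0.8, 1.4]
opening: 60.0
```

```bash
python3 - <<'E'
from h import *
im2=env.camera("side")[:,:,::-1]
s,R=st()
cv2.imwrite("pics/s9.png",cv2.resize(im2[175:225,225:275],(600,600),interpolation=cv2.INTER_CUBIC))
E
```

```text
t 17.98 p [468.3  50.8 248.7] x [ 0.001 -0.    -1.   ] zyaw 10.18 F [ 0.43 -0.24  0.09] T [-0.01  0.01  0.04] open 60.2
```

View pics/s9.png

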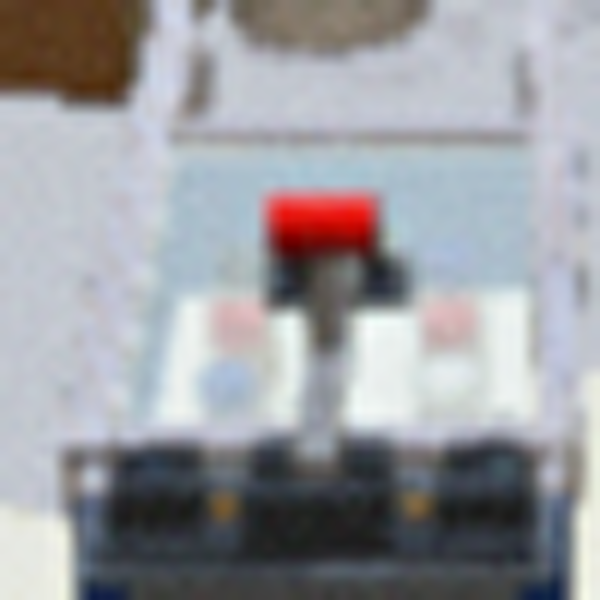

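The cover is shut and the bar lies over the keeper, with the handle at (322,225). To check both angle and travel I'll swing the arm away and use the top view too.

Emit:
servo_tool(
  targets=[
    [-0.012,-0.02,0,0,0,-3.3,0.06],
    [-0.03,-0.05,0,0,0,-8.3,0.06],
    [-0.048,-0.08,0,0,0,-13,0.06],
    [-0.066,-0.11,0,0,0,-18,0.06],
    [-0.084,-0.14,0,0,0,-23,0.06],
    [-0.102,-0.17,0,0,0,-28,0.06],
    [-0.12,-0.2,0,0,0,-33,0.06],
    [-0.138,-0.23,0,0,0,-38,0.06],
    [-0.15,-0.25,0,0,0,-41,0.06],
    [-0.156,-0.258,0,0,0,-41.5,0.06],
  ],
)

```text
clock: 18.82
tool_pos: [310.1, -209.0, 247.1]
ee_rot: [-169.0, 89.9, 159.3]
wrist_force: [0.1, 0.5, 0.1]
opening: 60.1
```

Emit:
servo_tool(
  targets=[
    [-0.01,-0.02,0,0,0,-3.3,0.06],
    [-0.02,-0.05,0,0,0,-8.3,0.06],
    [-0.03,-0.08,0,0,0,-13,0.06],
    [-0.04,-0.11,0,0,0,-18,0.06],
    [-0.055,-0.14,0,0,0,-23,0.06],
    [-0.07,-0.17,0,0,0,-28,0.06],
    [-0.085,-0.2,0,0,0,-33,0.06],
    [-0.1,-0.23,0,0,0,-38,0.06],
    [-0.11,-0.25,0,0,0,-40,0.06],
    [-0.11,-0.255,0,0,0,-40,0.06],
  ],
)

```text
clock: 19.65
tool_pos: [199.8, -464.5, 246.8]
ee_rot: [-151.7, 89.9, 136.7]
wrist_force: [0.3, 0.3, 0.0]
opening: 59.8
```

```bash
python3 - <<'E'
from h import *
im=env.camera("top")[:,:,::-1];im2=env.camera("side")[:,:,::-1]
s,R=st()
a=cv2.resize(im[170:220,200:280],(800,500),interpolation=cv2.INTER_CUBIC)
cv2.imwrite("pics/t10.png",a)
# red blob centroids (raw px)
for n,i in(("top",im),("side",im2)):
    h=cv2.cvtColor(i,cv2.COLOR_BGR2HSV);m=cv2.inRange(h,(0,190,120),(8,255,255))|cv2.inRange(h,(173,190,120),(180,255,255))
    k,l,stt,c=cv2.connectedComponentsWithStats(m)
    for j in range(1,k):
        if stt[j,4]>10 and 200<c[j][0]<300 and 150<c[j][1]<230: print(n,stt[j],c[j])
# model: origin from first fit, predicted handle px for angles
O=np.array([484.5,-37.2]);yw=np.radians(10.4);ex=np.array([np.cos(yw),np.sin(yw)]);ey=np.array([-np.sin(yw),np.cos(yw)])
for c in(98,100,102):
  for a in(0,.04,.08):
    y=-85+c+70*np.cos(a)-38*np.sin(a);z=87+38*np.cos(a)+70*np.sin(a);P=np.r_[O+ey*y,z]
    r=[]
    for n in("top","side"):
        m=env.camera_model(n);K=np.array([[m["fx"],0,m["cx"]],[0,m["fy"],m["cy"]],[0,0,1]])
        r+=[cv2.projectPoints(P[None],m["rvec"],m["tvec"],K,None)[0].ravel().round(1)]
    print(c,a,*r)
E
```

```text
t 19.75 p [ 201.6 -462.2  246.8] x [-0.     0.003 -1.   ] zyaw -71.39 F [ 0.28  0.25 -0.87] T [0.03 0.04 0.02] open 60.1
top [228 193   5   9  36] [229.91666667 197.30555556]
side [248 192   8   3  24] [251.5 193. ]
98 0 [230.7 197. ] [251.4 193. ]
98 0.04 [231.1 196.7] [251.4 192. ]
98 0.08 [231.7 196.4] [251.4 190.9]
100 0 [230.  197.1] [251.4 193.2]
100 0.04 [230.4 196.8] [251.4 192.2]
100 0.08 [231.  196.5] [251.4 191.2]
102 0 [229.2 197.2] [251.4 193.5]
102 0.04 [229.7 196.9] [251.4 192.5]
102 0.08 [230.3 196.7] [251.4 191.4]
```

View pics/t10.png

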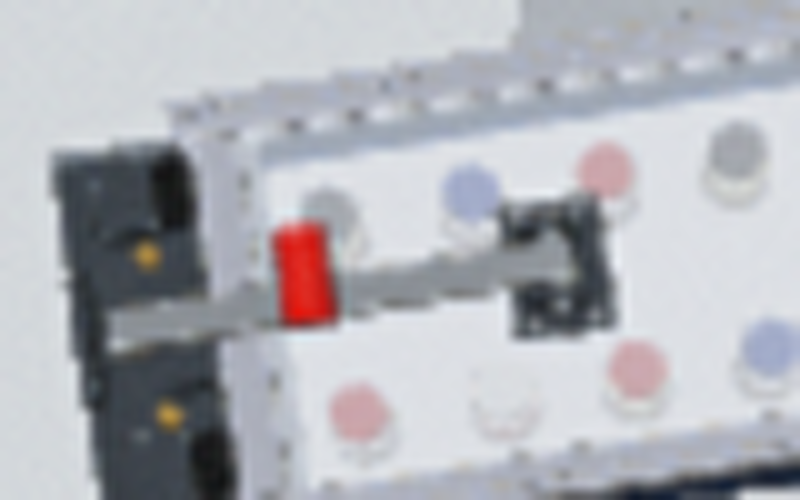

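The red centroid matches c ≈ 100 mm with the latch near 0 in both views. The top view shows the bar lying straight across the keeper. Handing in.

```bash
python3 -c "
from bench import env
print(env.close_job())"
```

```text
the job is handed in; nothing more can be done
None
```

The cover is closed and latched, and I handed the job in at about 20 s. I don't have the verdict: handing in reports none.

- **What I did:** I gripped the red handle on its two ends and lifted the bar about 0.2 rad. I then slid the cover about 82 mm to its hard stop. Keeping a light push on, I lowered the bar along its arc, eased off, let go and moved the arm away.
- **Keeper:** it turned out to be locked near its far end. The seal pads began to push back at about 93–94 mm of travel. The hard stop came at roughly 100 mm. The wrist force along the closing direction peaked at about 11 N in the readings at the end of each move, so the keeper stayed well under 25 N.
- **Last checks:** the handle's position in both final pictures fits about 100 mm of travel. In the side view its height is within 0.2 pixel of a level bar; 0.04 rad would show as about 1 pixel. The hand is clear of everything.
- **What disagreed:**
  - I first took the case's turn as slightly too small, which gave up to 6 N of sideways force on the wrist during the slide; I corrected it on the way.
  - While the bar came down, the tool moved about 1.5 mm further along the closing direction than the arc predicted, perhaps slip in the grip.
  - With the bar down, the tool read about 1 mm higher than at the first grip.
- **Not checked:** I did not measure the bystanders again. The arm passed well above the mug and timer and never went near the dish or weight.

I viewed 10 pictures by the end of the latching and an 11th for the final check, one over budget.

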